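# Refit the battery cover of the tube mixer

### The arm

A 6-joint arm with a two-finger parallel gripper is mounted at the origin on the work surface. World frame = base frame: x ahead of the robot, y to its left, z up, the work surface at z = 0. Lengths are in m, angles in rad, forces in N, time in s.
With the tool pointing down it reaches from about 0.325 to 0.775 m from the base axis. Payload 5.5 kg.
Tool frame: the origin (TCP) lies between the finger pads; the fingertips stand ctrl.tip_reach ahead of it and the grasp point (between the pads) lies 5 mm behind it (ctrl.tip_reach is the distance from the TCP to the fingertips, in m); z points along the fingers, y is the line along which they close (so a half turn about z gives the same grasp; the last joint's range is limited). The gripper opens to 88 mm and grips with 3 to 60 N. Pads are 20 mm wide; open, the fingers measure 115 mm over their backs; the gripper's body (75 mm by 178 mm) begins 61 mm behind the grasp point.
Start: joints at [-1.246, 0.091, 1.231, -0, 1.82, -0.057], TCP at [0.224, -0.557, 0.237] pointing down, gripper open.
Joint ranges: [-2.87, 2.87], [-0.86, 2.18], [0.17, 2.46], [-1.51, 4.65], [0.06, 2.69], [-2.65, 2.65]. Speed limits (rad/s): [2.57, 2.57, 3.01, 3.14, 3.14, 3.14].

### API

Orientations are given as [roll, pitch, yaw] about the fixed x, y, z axes, in that order (R = Rz(yaw) Ry(pitch) Rx(roll)).
In Python, from cell import readout, eyes, job, models, ctrl gives the robot as it stands.
- The arm moves only by the tool step_arm, never from a script. Its argument "deltas" is a list of rows, each a list of 4 numbers: the shift along the tool's x, y, z in cm, then the turn about the tool's z in rad. In form: [[dx, dy, dz, roll], ...]. A call has 1 to 10 rows; each row shifts and turns the commanded pose from where the row before left it, along the tool's axes as they then stand; what a row does not reach is not made up. A row lasts 1/10 s, in which the tool goes at most 50 mm and 8.59 degrees, less where a joint would pass 70% of its speed; a pose out of reach is approached as far as the arm can. A call with a gripper value outside its range is refused whole. "gripper" is the opening, from 0 (shut) to 1 (fully open), set as the call begins (left out, the last holds). The fingers move at their own pace and stop on an object; "force" is the grip in N (left out, the last holds). Time passes only in rows, so rows that do not move let the fingers close. It gives the time, the measured TCP pose, the force and the opening at its end, in the units of the state.
- readout.get_state(): the state, without advancing time (a new reading comes with each control period).
- eyes.read_camera(name): name is "scene" or "top" or "wrist"; returns the picture (400x640x3 uint8, blue, green, red); there is no depth.
- eyes.camera_info(name): a dict with "fx", "fy", "cx", "cy" (pixels), "dist" ([k1, k2, p1, p2, k3] as OpenCV has them; the pictures are not rectified), "eye" and "orientation" of the camera in the world. Camera axes: x right, y down, z forward; pixel columns grow to the right and rows downward; lengths in m; the calibration is good to about 2 mm. A picture is of the moment at which its call begins: read the wrist's pose just before it. camera_info takes no time and is no camera call; for the wrist camera it gives the pose at the moment of the call.
- job.job_done(): hands the job in, once; it reports no verdict.
Trained networks look in the newest picture that a camera, given by its name, has taken for a name from the list of things; names that differ only in an ending like _2 or _b are one class to them, and where a whole thing is asked for, a point or a joint stands for the part that bears it (a point fixed in the world has none). Each returns a list of dicts, best first, with "p" (0 to 1); they miss things now and then, are a little off and sometimes report something else, mostly with a low value. They report only what shows in the picture. A call takes as long as a camera call. They do not tell look-alikes from the thing itself.
- models.spot_in(camera, name): "position" ([x, y, z] in m, in the coordinates of the camera as it stood for that picture, good to about 4 mm: the middle of the surface that is visible of it).
The state is a dict: "time": time; "joints": joint angles; "joint_velocities": joint speeds; "joint_torque": joint torques, N m; "tcp_pos": TCP position; "tool_rot": TCP orientation; "force": force on the tool from outside, world axes, zero at the start; "torque": the same for the moment, N m; "grip_width": finger opening in m.
Only numpy, scipy, OpenCV 4.12 (cv2) and the standard library are available. Lean on these libraries where they do the work, as an engineer would, in place of code of your own. Each camera call takes 0.05 s, during which the arm holds its last target. There are 200 camera calls.

### The job

The battery bay on the sloping top of the tube mixer stands open. Take the violet cover with the grey lip, hook its lip under the violet ledge at the low end of the bay, then swing its upper edge down until the cover lies fully home in the bay, and let go. Leave the peach cover, which belongs to another machine, where it is.

Things in the scene. Friction and masses are not known exactly. Their poses are not given: they have to be found in the camera images.
- cover_grip (a point): Centre of the square white knob (22 x 22 mm, 30 high, faces along x and y) in the middle of the violet cover, a 90 g plate 90 mm (x) by 70 mm (y), 8 thick, lying knob up on the bench. The point is 23 mm above the plate's underside. x points away from the lip, z up out of the plate. A grey lip, 50 wide, 4 thick, level with the underside, sticks out 22 mm beyond the -x edge.
- cover_lip (a point): Middle of the free edge of the cover's grey lip: 67 mm from the knob's centre along the cover's -x, 21 mm below it, 2 mm above the underside; same axes. Lip and plate are 112 mm long, the open pocket 104, so the cover goes in tilted (15 to 20 degrees to the face does well), lip first, some 15 mm under the ledge; it then swings down flat on the floor. No snap: gravity holds it.
- bay: Pocket in the white mixer's top, which slopes up 15 degrees away from the robot; fixed. Origin on its floor (flat; green batteries in it), mid-width, under the violet ledge's free edge; x up the slope, y across, z out of the face. 84 mm wide, end wall at x = 104 mm, walls 10 high. Ledge over x -26 to 0: underside 14, top 18 above the floor; slot shut at x = -26. Cover home: knob centre at x 41 to 59, z 23.
- spare_grip (a point): Centre of the white knob on the peach cover, a 90 x 90 x 8 mm plate without a lip and with the same knob as the violet one, 23 mm above its underside. It belongs elsewhere and is not to be moved.
There are look-alikes about, which are no part of the job. Of the things like the part that bears cover_grip, leave any that is green; of the rest the smaller one is meant.

How it is judged:
On the way:
1. the cover's lip is hooked under the ledge while the cover is still tilted up (x of cover_lip in the frame of bay between -0.03 and -0.003 m and z of cover_lip in the frame of bay between -0.003 and 0.014 m and y of cover_lip in the frame of bay between -0.03 and 0.03 m and angle between the z axis of cover_grip and the z axis of bay, either way round above 0.07 rad), for 0.05 s.
At the end, for the whole second after the job is handed in: The violet cover lies flat in the bay: within 4 degrees of its floor, the knob's centre 18 to 28 mm above the floor and within 15 mm of the middle of the width, the lip's edge at least 4 mm (at most 32 mm) under the ledge; the peach cover is within 30 mm of where it started (x of cover_lip in the frame of bay between -0.032 and -0.004 m and y of cover_grip in the frame of bay between -0.015 and 0.015 m and z of cover_grip in the frame of bay between 0.018 and 0.028 m and angle between the z axis of cover_grip and the z axis of bay, either way round below 0.07 rad and distance of spare_grip from where it was at the start of the episode below 0.03 m); the robot touches nothing.
It fails at once if the peach cover is moved more than 30 mm (distance of spare_grip from where it was at the start of the episode above 0.03 m).
It also fails if it takes over 38 s, if anything falls off the work surface, if the arm or the gripper's body presses on something with over 40 N, if the wrist force passes 120 N, or if a joint passes its speed limit or range.

## Working session

There is one attempt and no reset: what is moved stays moved. The work goes in short steps, Python scripts to look and compute and a tool call to move; the robot and the scene stay as the last step left them, time stands still between calls to the robot, and variables do not carry over. Pictures are saved under pics/ and viewed, on a budget of 10 in all, crops included, one or two more only if the job needs it, and the job is handed in when it is done.

Besides the shell and the picture viewer there is one more tool, called after "Call:" by a JSON object that holds its "fn" and its "kwargs". step_arm: Moves the arm, as the interface text tells. Its arguments: {"type":"object","properties":{"deltas":{"type":"array"},"gripper":{"type":"number"},"force":{"type":"number"}},"required":["deltas"]}

```bash
ls; mkdir -p pics
python3 - <<'E'
from cell import readout, eyes, models, ctrl
import cv2, numpy as np
print(ctrl.tip_reach, readout.get_state())
for c in ("scene","top"):
    i=eyes.camera_info(c); print(c,i)
    cv2.imwrite(f"pics/{c}0.png",eyes.read_camera(c))
    for n in ("cover_grip","cover_lip","bay","spare_grip"):
        try: print(n,[(d['p'],d['position']) for d in models.spot_in(c,n)])
        except Exception as e: print(n,e)
E
```

```text
pics
0.014 {'time': 0.0, 'joints': array([-1.24570349e+00,  9.18618367e-02,  1.23187387e+00, -1.59355827e-05,
        1.81979032e+00, -5.66826442e-02]), 'joint_velocities': array([-0.00015585, -0.00094804, -0.00060865, -0.00081395, -0.00080815,
       -0.00050851]), 'joint_torque': array([ 1.17112933e-03, -4.46450400e+01, -4.06444824e+01,  6.98230765e-02,
        2.92020041e-02, -1.33653648e-04]), 'tcp_pos': array([ 0.22345942, -0.55654926,  0.23551185]), 'tool_rot': array([-3.13966151e+00, -9.41031930e-05,  3.81771480e-01]), 'force': array([ 0.43284329, -0.486193  ,  0.25859575]), 'torque': array([-0.00932777, -0.00933884,  0.01138805]), 'grip_width': 0.08802969704466111}
scene {'fx': 431.6702295707229, 'fy': 431.6702295707229, 'cx': 324.9242567941388, 'cy': 198.66490070907918, 'dist': array([-0.12021312,  0.        ,  0.        ,  0.        ,  0.        ]), 'eye': array([ 1.09537024, -0.20880865,  0.7768543 ]), 'orientation': array([-2.34385488e+00,  1.96552504e-04,  1.31745091e+00])}
cover_grip [(0.87, [-0.0166, 0.0992, 0.998]), (0.81, [-0.1714, 0.0105, 1.088])]
cover_lip [(0.94, [0.1347, 0.0068, 1.0857]), (0.79, [-0.1655, 0.0158, 1.0812]), (0.59, [-0.0208, 0.1006, 1.0018])]
bay [(0.7, [0.2647, 0.0693, 0.9061])]
spare_grip [(0.85, [-0.1919, 0.183, 0.9155])]
top {'fx': 448.7969846911197, 'fy': 448.7969846911197, 'cx': 317.33271055800304, 'cy': 199.08603139628212, 'dist': array([-0.0619592,  0.       ,  0.       ,  0.       ,  0.       ]), 'eye': array([ 0.31818227, -0.00248924,  1.05174325]), 'orientation': array([-3.04638084, -0.02436929, -1.54512218])}
cover_grip [(0.92, [0.1519, 0.1261, 1.0344]), (0.6, [-0.1473, 0.04, 1.0427])]
cover_lip [(0.73, [0.0361, -0.0263, 1.0528]), (0.72, [0.1519, 0.1236, 1.0383]), (0.67, [-0.1519, 0.0352, 1.0397])]
bay [(0.72, [-0.2232, -0.1669, 0.9709])]
spare_grip [(0.89, [0.2402, -0.1017, 1.0648])]
```

View pics/scene0.png

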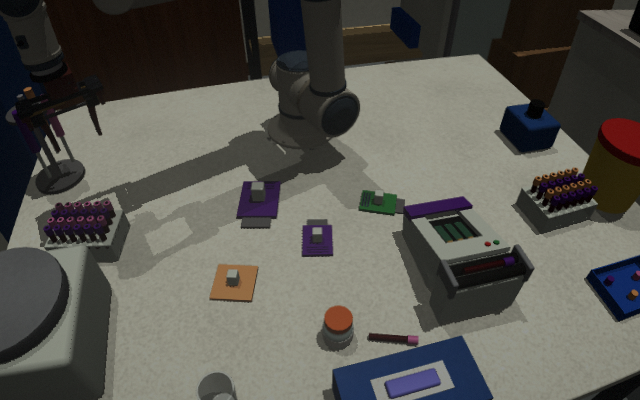

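View pics/top0.png

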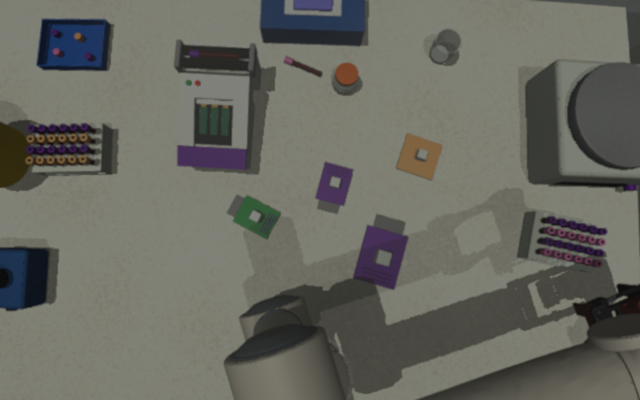

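Pictures: top view shows the mixer with its bay at (214,122), violet ledge at (212,157). Cover candidates in the top view: small violet (335,183), large violet (382,258), green (257,216), peach (420,156). By the description it is the small violet one; checking with one crop.

```bash
cat > h.py <<'E'
from cell import readout, eyes, models, ctrl
import cv2, numpy as np
from scipy.spatial.transform import Rotation as R
def cam(c):
    i=eyes.camera_info(c); K=np.array([[i['fx'],0,i['cx']],[0,i['fy'],i['cy']],[0,0,1]])
    return K,np.array(i['dist']),np.array(i['eye']),R.from_euler('xyz',i['orientation']).as_matrix()
def ray(c,px,info=None):
    K,d,e,r=info or cam(c)
    p=cv2.undistortPoints(np.array(px,float).reshape(-1,1,2),K,d).reshape(-1,2)
    return e,(r@np.c_[p,np.ones(len(p))].T).T
def at_z(c,px,z,info=None):
    e,v=ray(c,px,info); return e+v*((z-e[2])/v[:,2])[:,None]
def proj(c,P,info=None):
    K,d,e,r=info or cam(c)
    return cv2.projectPoints(((np.array(P)-e)@r).reshape(-1,1,3),np.zeros(3),np.zeros(3),K,d)[0].reshape(-1,2)
E
python3 - <<'E'
from h import *
t=cv2.imread('pics/top0.png')[60:240,165:375]; s=cv2.imread('pics/scene0.png')[190:320,230:530]
a=cv2.resize(t,(560,480),interpolation=cv2.INTER_CUBIC)
cv2.imwrite('pics/c1.png',cv2.convertScaleAbs(cv2.resize(t,(700,600),interpolation=cv2.INTER_CUBIC),alpha=1.5))
cv2.imwrite('pics/c2.png',cv2.convertScaleAbs(cv2.resize(s,(800,347),interpolation=cv2.INTER_CUBIC),alpha=1.5))
# violet segmentation in top
im=cv2.imread('pics/top0.png'); h=cv2.cvtColor(im,cv2.COLOR_BGR2HSV)
m=cv2.inRange(h,(125,80,40),(160,255,255)); n,l,st,ce=cv2.connectedComponentsWithStats(m)
for k in range(1,n):
    if st[k,4]>300:
        pts=np.argwhere(l==k)[:,::-1].astype(np.float32)
        b=cv2.boxPoints(cv2.minAreaRect(pts)); print(st[k],b.round(1).tolist()); print(at_z('top',b,.008).round(4).tolist())
E
```

```text
[ 178  146   68   23 1317] [[177.0, 165.1999969482422], [178.0, 145.6999969482422], [246.0, 149.39999389648438], [244.89999389648438, 168.89999389648438]]
[[0.4893, 0.3067, 0.008], [0.5359, 0.307, 0.008], [0.5314, 0.146, 0.008], [0.4849, 0.1465, 0.008]]
[317 163  35  42 876] [[315.6000061035156, 197.39999389648438], [325.20001220703125, 162.3000030517578], [352.29998779296875, 169.6999969482422], [342.70001220703125, 204.8000030517578]]
[[0.4223, -0.0212, 0.008], [0.5061, -0.0416, 0.008], [0.4904, -0.1059, 0.008], [0.4067, -0.085, 0.008]]
[ 354  226   53   62 1866] [[353.3999938964844, 277.29998779296875], [367.70001220703125, 225.3000030517578], [407.5, 236.1999969482422], [393.1000061035156, 288.29998779296875]]
[[0.2395, -0.1132, 0.008], [0.3605, -0.1445, 0.008], [0.3372, -0.2382, 0.008], [0.2163, -0.2059, 0.008]]
```

View pics/c1.png

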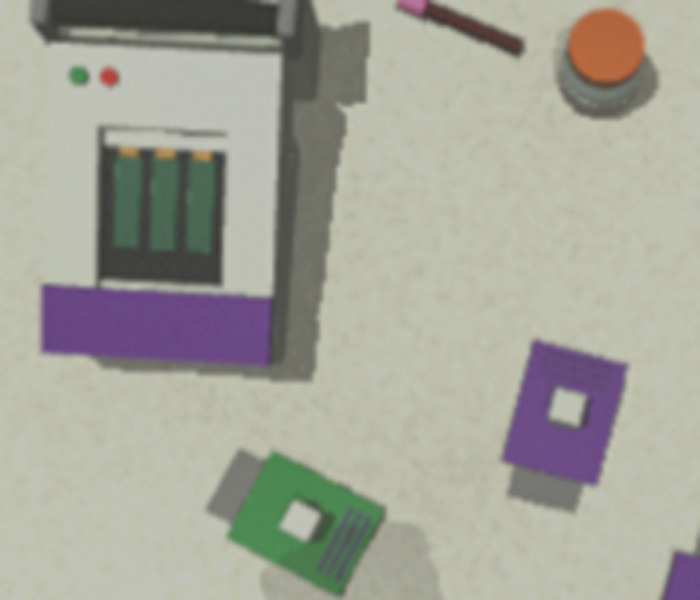

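View pics/c2.png

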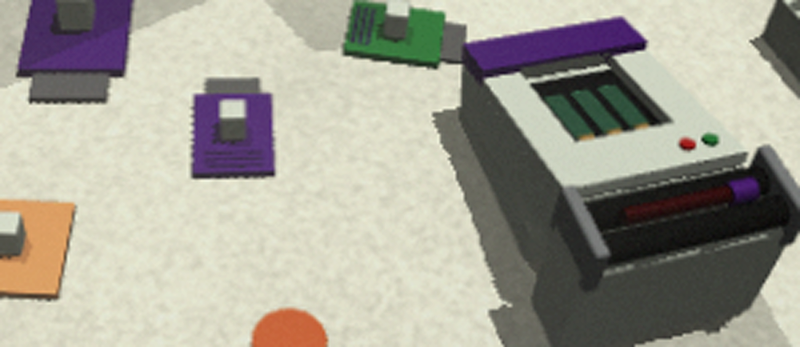

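The crops confirm it: the small violet cover (crop 568,405) has a grey lip toward the robot at (545,490). The bay's ledge free edge runs (42,285)-(272,297) and its end wall (102,127)-(228,134). Fitting the bay frame and cover pose now.

```bash
cat > fit.py <<'E'
from h import *
from scipy.optimize import least_squares
T=lambda p:(165+p[0]*.3,60+p[1]*.3); S=lambda p:(230+p[0]*.375,190+p[1]*.3746)
w=None
def model(q): # q: ox oy oz yaw w
    w=q[4]; P=[(0,-w,18),(0,w,18),(-26,-w,18),(-26,w,18),(104,42,10),(104,-42,10)]
    r=R.from_euler('xyz',[0,-np.radians(15),q[3]]).as_matrix()
    return q[:3]+np.array(P)*[1e-3,1,1e-3]@np.eye(3)@np.diag([1,1,1])@r.T if 0 else q[:3]+(np.array([(a/1e3,(b if abs(b)<1 else b/1e3),c/1e3) for a,b,c in P]))@r.T
t=np.array([T(p) for p in [(272,297),(42,285),(269,364),(42,352),(102,127),(228,134)]])
s=np.array([S(p) for p in [(480,72),(646,42),(465,46),(628,18),(670,120),(585,143)]])
it,is_=cam('top'),cam('scene')
f=lambda q:np.r_[(proj('top',model(q),it)-t).ravel(),(proj('scene',model(q),is_)-s).ravel()]
r=least_squares(f,[.5,.2,.08,0,.07],loss='soft_l1')
print('bay',r.x.round(4)); print(f(r.x).reshape(-1,2).round(1).tolist())
E
python3 fit.py
python3 - <<'E'
from h import *
# knob top (z=.03+? knob 30 high over plate 8) top-view: white blob near plate centre, both views
for c,(px,py) in (('top',(335,183)),('scene',(317,236))):
    im=cv2.imread(f'pics/{c}0.png'); g=cv2.cvtColor(im,cv2.COLOR_BGR2HSV); 
    sub=g[py-11:py+12,px-11:px+12]; m=cv2.inRange(sub,(0,0,110),(180,60,255))
    n,l,st,ce=cv2.connectedComponentsWithStats(m); print(c,st.tolist(),ce.round(1).tolist())
    k=min(range(1,n),key=lambda k:np.hypot(*(ce[k]-11))); p=ce[k]+[px-11,py-11]; print(p,at_z(c,[p],.038))
print('lip top corners',at_z('top',[(165+512*.3,60+497*.3),(165+575*.3,60+511*.3)],.004))
E
```

```text
bay [ 0.5207  0.2084  0.0735 -0.0247  0.0753]
[[-0.2, 0.5], [-0.3, 0.5], [0.3, -7.7], [-0.3, -7.7], [-1.3, 0.2], [-0.3, 0.0], [-0.6, -0.9], [-1.2, -0.8], [0.6, 3.0], [0.0, 2.8], [-0.1, 0.3], [-5.1, -0.9]]
top [[0, 0, 23, 23, 457], [6, 5, 10, 10, 72]] [[11.0, 11.2], [10.7, 9.6]]
[334.72222222 181.61111111] [[ 0.45676264 -0.06333504  0.038     ]]
scene [[0, 0, 23, 23, 468], [7, 2, 9, 7, 61]] [[11.0, 11.8], [11.0, 5.1]]
[317.         230.09836066] [[ 0.45710425 -0.06238756  0.038     ]]
lip top corners [[ 0.39543492 -0.02902038  0.004     ]
 [ 0.3867905  -0.07353119  0.004     ]]
```

Call:
{"fn": "step_arm", "kwargs": {"deltas": [[0,0,0,0.125],[0,0,0,0.125],[0,0,0,0.125],[0,0,0,0.125],[0,0,0,0.122],[0.9,-4.45,0,0],[0.9,-4.45,0,0],[0.9,-4.45,0,0],[0.9,-4.45,0,0],[0.9,-4.45,0,0]], "gripper": 1, "force": 8}}

```text
time: 1.5
tcp_pos: [0.3206, -0.3498, 0.2367]
tool_rot: [3.141, -0.001, -0.241]
force: [0.9, 0.3, -0.5]
grip_width: 0.0878
```

Call:
{"fn": "step_arm", "kwargs": {"deltas": [[0.9,-4.45,0,0],[0.9,-4.45,0,0],[0.9,-4.45,0,0],[0.9,-4.45,0,0],[0.9,-4.45,0,0],[0.9,-4.45,0,0],[0.9,-4.45,0,0],[0,0,4.5,0],[0,0,4.5,0],[0,0,0,0]]}}

```text
time: 2.5
tcp_pos: [0.4516, -0.0625, 0.139]
tool_rot: [3.141, 0.014, -0.239]
force: [-0.2, -0.3, -0.7]
grip_width: 0.0879
```

```bash
cat >> h.py <<'E'
def to(pos,yaw):
    "tool-frame shift (cm, after the turn) and turn to reach pos, yaw with the tool down"
    s=readout.get_state(); a=(s['tool_rot'][2]-yaw+np.pi)%(2*np.pi)-np.pi
    r=R.from_euler('xyz',[np.pi,0,yaw]).as_matrix()
    print('turn',round(a,3),'shift cm',((np.array(pos)-s['tcp_pos'])@r*100).round(2),'t',s['time'],'tcp',s['tcp_pos'].round(4),s['tool_rot'].round(3),'F',s['force'].round(1),'w',round(s['grip_width'],4))
E
python3 - <<'E'
from h import *
info=cam('wrist'); im=eyes.read_camera('wrist'); cv2.imwrite('pics/w1.png',im)
h=cv2.cvtColor(im,cv2.COLOR_BGR2HSV); m=cv2.inRange(h,(125,80,40),(160,255,255)); n,l,st,ce=cv2.connectedComponentsWithStats(m)
for k in range(1,n):
    if st[k,4]>800:
        b=cv2.boxPoints(cv2.minAreaRect(np.argwhere(l==k)[:,::-1].astype(np.float32))); w=at_z('wrist',b,.008,info); print(st[k],b.round().tolist(),w[:,:2].round(4).tolist(),w.mean(0).round(4))
to((.457,-.063,.028),-.24)
E
```

```text
[ 277  136   81   99 6251] [[277.0, 136.0], [357.0, 136.0], [357.0, 234.0], [277.0, 234.0]] [[0.51, -0.0409], [0.4939, -0.107], [0.4064, -0.0887], [0.424, -0.0166]] [ 0.4586 -0.0633  0.008 ]
[   0  202   42   63 1281] [[0.0, 264.0], [0.0, 202.0], [41.0, 202.0], [41.0, 264.0]] [[0.4571, 0.2462], [0.5126, 0.2159], [0.5039, 0.1805], [0.4479, 0.2088]] [0.4804 0.2129 0.008 ]
[ 411  327   44   39 1188] [[411.0, 365.0], [411.0, 327.0], [454.0, 327.0], [454.0, 365.0]] [[0.2489, -0.1135], [0.295, -0.121], [0.2847, -0.1632], [0.2383, -0.1573]] [ 0.2667 -0.1388  0.008 ]
turn 0.0 shift cm [ 0.34 -0.1  11.56] t 2.55 tcp [ 0.4535 -0.0632  0.1436] [ 3.141  0.007 -0.24 ] F [-0.4  0.4  0.1] w 0.0878
```

View pics/w1.png

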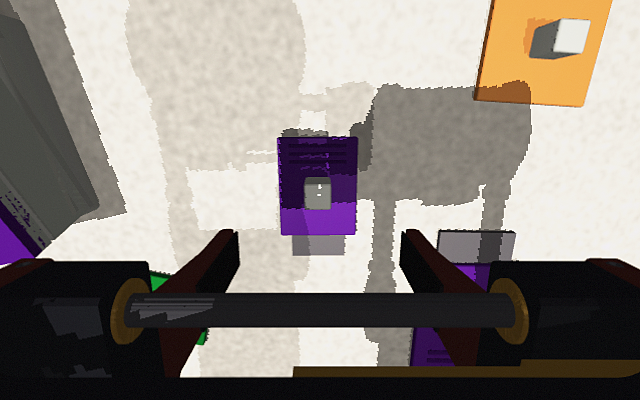

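The wrist view shows the small violet cover at (317,185), square to the tool, lip downward in the picture at (318,245). Descending and gripping.

Call:
{"fn": "step_arm", "kwargs": {"deltas": [[0.2,0,3.8,0],[0.2,-0.05,3.8,0],[0,0,2.4,0],[0,0,1.0,0],[0,0,0,0],[0,0,0,0]]}}

```text
time: 3.15
tcp_pos: [0.4611, -0.0649, 0.0396]
tool_rot: [-3.142, -0.004, -0.241]
force: [1.0, -0.6, 0.6]
grip_width: 0.088
```

```bash
python3 -c "
from h import *
to((.4575,-.063,.028),-.24)"
```

```text
turn -0.001 shift cm [-0.4  -0.1   1.16] t 3.15 tcp [ 0.4611 -0.0649  0.0396] [-3.142 -0.004 -0.241] F [ 1.  -0.6  0.6] w 0.088
```

Call:
{"fn": "step_arm", "kwargs": {"deltas": [[-0.35,-0.1,1.1,0],[0,0,0,0],[0,0,0,0]]}}

```text
time: 3.45
tcp_pos: [0.4563, -0.0624, 0.0258]
tool_rot: [-3.142, -0.0, -0.24]
force: [-0.0, -0.4, 0.6]
grip_width: 0.0877
```

Call:
{"fn": "step_arm", "kwargs": {"deltas": [[0,0,0,0],[0,0,0,0],[0,0,0,0],[0,0,0,0],[0,0,0,0],[0,0,0,0]], "gripper": 0, "force": 8}}

```text
time: 4.05
tcp_pos: [0.4563, -0.0625, 0.0256]
tool_rot: [3.142, 0.0, -0.24]
force: [-0.1, -0.6, 0.0]
grip_width: 0.0433
```

Call:
{"fn": "step_arm", "kwargs": {"deltas": [[0,0,-0.2,0],[0,0,0,0],[0,0,0,0],[0,0,0,0],[0,0,0,0],[0,0,0,0]]}}

```text
time: 4.65
tcp_pos: [0.4565, -0.0625, 0.0278]
tool_rot: [-3.142, -0.0, -0.24]
force: [0.9, -0.1, 2.4]
grip_width: 0.0227
```

Call:
{"fn": "step_arm", "kwargs": {"deltas": [[0,0,-3,0],[0,0,-4,0],[0,0,-4,0],[0,0,-4,0],[0,0,0,-0.1],[0,0,0,-0.1],[0,0,0,0]]}}

```text
time: 5.35
tcp_pos: [0.4563, -0.0625, 0.1775]
tool_rot: [-3.142, 0.0, -0.039]
force: [0.6, 0.4, -1.1]
grip_width: 0.0226
```

Run:
```python
from h import *
# lip at bay x=+25 while high; cover horizontal. knob = lip + 67mm
yb=-.025; rb=R.from_euler('xyz',[0,-np.radians(15),yb]).as_matrix(); O=np.array([.5207,.2084,.0735])
for x in (.006,):
    lip=O+rb@[x,0,0]; k=lip+R.from_euler('z',yb).as_matrix()@[.067,0,0]; far=O+rb@[x+.112,0,.010]
    print('lip',lip,'knob xy',k,'face z at far edge',far)
to((k[0],k[1],.19),yb)
```

```text
lip [0.52649374 0.20825513 0.07505291] knob xy [0.59347281 0.2065803  0.07505291] face z at far edge [0.63205625 0.20561551 0.11369991]
turn -0.014 shift cm [ 13.04 -27.24  -1.25] t 5.35 tcp [ 0.4563 -0.0625  0.1775] [-3.142  0.    -0.039] F [ 0.6  0.4 -1.1] w 0.0226
```

Call:
{"fn": "step_arm", "kwargs": {"deltas": [[1.85,-3.9,-0.2,-0.014],[1.85,-3.9,-0.2,0],[1.85,-3.9,-0.2,0],[1.85,-3.9,-0.2,0],[1.85,-3.9,0,0],[1.85,-3.9,0,0],[1.85,-3.9,0,0],[0,0,0,0],[0,0,0,0]]}}

```text
time: 6.25
tcp_pos: [0.5931, 0.2072, 0.1837]
tool_rot: [3.14, 0.003, -0.027]
force: [0.3, -0.4, -1.2]
grip_width: 0.022
```

Run:
```python
from h import *
to((.5935,.2066,.19),-.025)
t=eyes.read_camera('top'); s=eyes.read_camera('scene'); info=cam('wrist'); w=eyes.read_camera('wrist')
a=cv2.resize(s[150:330,370:570],(800,600) if 0 else (400,360),interpolation=cv2.INTER_CUBIC)
b=cv2.resize(w,(640,400))[:, :]
b=cv2.resize(w,(576,360)); out=np.hstack([a,b]); out=cv2.resize(out,(800,int(800/976*360)))
cv2.imwrite('pics/m2.png',cv2.convertScaleAbs(out,alpha=1.3)); cv2.imwrite('pics/s2.png',cv2.convertScaleAbs(cv2.resize(s[130:330,340:600],(780,600),interpolation=cv2.INTER_CUBIC),alpha=1.4)); cv2.imwrite('pics/w2.png',w)
```

```text
turn -0.002 shift cm [ 0.04  0.06 -0.63] t 6.25 tcp [0.5931 0.2072 0.1837] [ 3.14e+00  3.00e-03 -2.70e-02] F [ 0.3 -0.4 -1.2] w 0.022
```

View pics/m2.png

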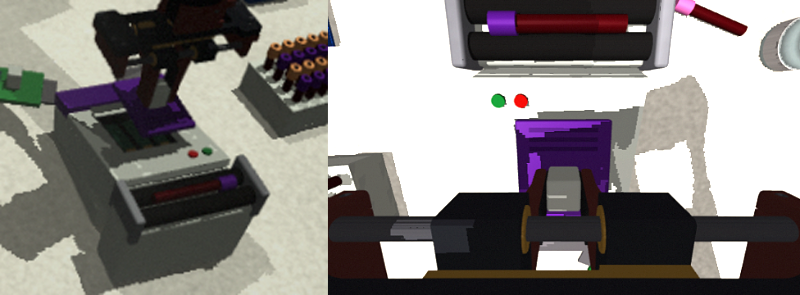

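Cover is level in the grip, over the bay, lip toward the ledge. Tool can't tilt, so I'll let the far edge land on the face above the end wall and pivot the cover in the grip.

Call:
{"fn": "step_arm", "kwargs": {"deltas": [[-0.3,0.05,1.5,0],[0,0,1.5,0],[0,0,0.5,0],[0,0,0.4,0],[0,0,0.4,0],[0,0,0,0]], "force": 5}}

```text
time: 7.0
tcp_pos: [0.5904, 0.2062, 0.1426]
tool_rot: [3.141, 0.0, -0.026]
force: [1.3, 0.9, -1.0]
grip_width: 0.022
```

Call:
{"fn": "step_arm", "kwargs": {"deltas": [[0,0,0.3,0],[0,0,0.3,0],[0,0,0,0]]}}

```text
time: 7.3
tcp_pos: [0.5903, 0.2064, 0.1364]
tool_rot: [-3.142, 0.0, -0.026]
force: [-1.1, -0.1, -0.1]
grip_width: 0.0223
```

Call:
{"fn": "step_arm", "kwargs": {"deltas": [[0,0,0.3,0],[0,0,0.3,0],[0,0,0,0]]}}

```text
time: 7.6
tcp_pos: [0.5905, 0.2064, 0.13]
tool_rot: [-3.142, 0.0, -0.026]
force: [-0.2, 0.2, -0.6]
grip_width: 0.022
```

Run:
```python
from h import *
s=eyes.read_camera('scene'); w=eyes.read_camera('wrist')
a=cv2.resize(s[160:290,385:535],(450,390),interpolation=cv2.INTER_CUBIC); b=cv2.resize(w[60:380,150:440],(350,390))
cv2.imwrite('pics/m3.png',cv2.convertScaleAbs(np.hstack([a,b]),alpha=1.3))
print(readout.get_state()['force'],readout.get_state()['torque'])
```

```text
[-0.80245799 -0.44498173 -0.56773482] [ 0.02124345 -0.01333121 -0.01622609]
```

View pics/m3.png

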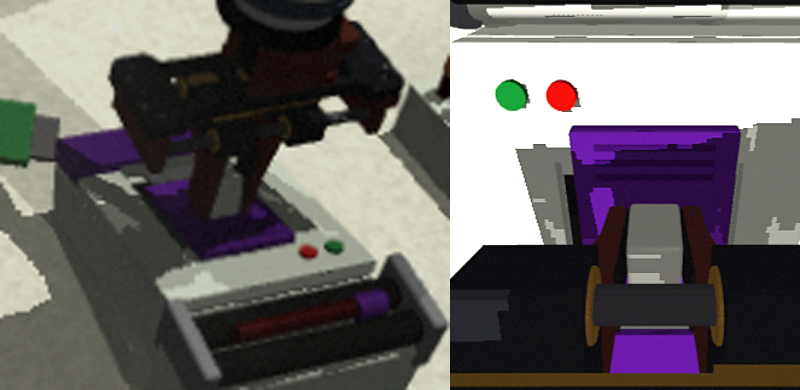

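Run:
```python
from h import *
O=np.array([.5207,.2084,.0735]); rb=R.from_euler('xyz',[0,-np.radians(15),-.025]).as_matrix()
L=[[(0,42,10),(104,42,10),(104,-42,10),(0,-42,10),(0,42,10)],[(-4,75,18),(0,75,18),(0,-75,18)]]
outs=[]
for c,(x0,y0,x1,y1) in (('scene',(385,150,545,290)),('wrist',(150,60,440,380))):
    info=cam(c); im=eyes.read_camera(c); k=400/(x1-x0); v=cv2.resize(im[y0:y1,x0:x1],None,fx=k,fy=k,interpolation=cv2.INTER_CUBIC)
    for l in L:
        q=((proj(c,O+np.array(l)/1e3@rb.T,info)-[x0,y0])*k).round().astype(np.int32); cv2.polylines(v,[q],False,(0,255,255),1)
    v=cv2.copyMakeBorder(v,0,450-v.shape[0],0,0,cv2.BORDER_CONSTANT); outs.append(v)
cv2.imwrite('pics/m4.png',cv2.convertScaleAbs(np.hstack(outs),alpha=1.3))
```

```text
(no output)
```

View pics/m4.png

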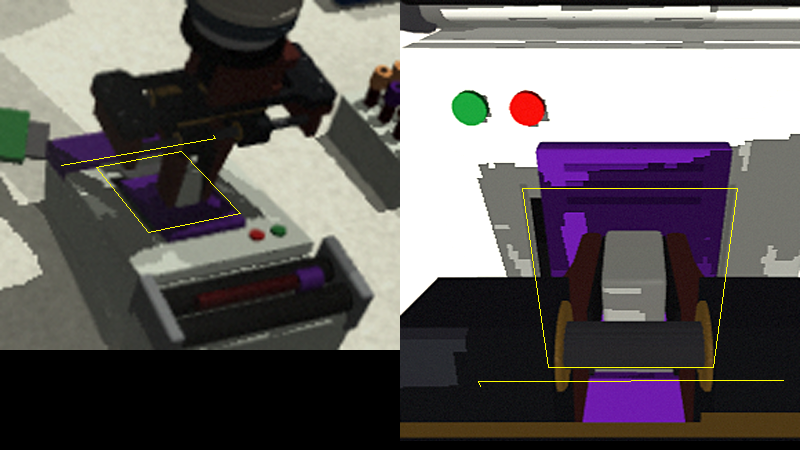

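Call:
{"fn": "step_arm", "kwargs": {"deltas": [[0,0,0.2,0],[0,0,0.15,0],[0,0,0,0]]}}

```text
time: 8.1
tcp_pos: [0.5904, 0.2063, 0.1272]
tool_rot: [3.141, 0.0, -0.026]
force: [-3.4, 0.4, 1.2]
grip_width: 0.0218
```

Call:
{"fn": "step_arm", "kwargs": {"deltas": [[-0.4,0,0.1,0],[-0.4,0,0.1,0],[0,0,0,0]]}}

```text
time: 8.4
tcp_pos: [0.5819, 0.2066, 0.1248]
tool_rot: [3.142, 0.001, -0.026]
force: [-1.8, -0.1, 0.1]
grip_width: 0.0219
```

Call:
{"fn": "step_arm", "kwargs": {"deltas": [[-0.4,0,0.1,0],[-0.4,0,0.1,0],[-0.4,0,0.1,0],[0,0,0,0]]}}

```text
time: 8.8
tcp_pos: [0.5698, 0.2069, 0.1218]
tool_rot: [3.141, 0.001, -0.026]
force: [0.1, 0.7, -1.5]
grip_width: 0.0224
```

Run:
```python
from h import *
O=np.array([.5207,.2074,.0735]); rb=R.from_euler('xyz',[0,-np.radians(15),-.025]).as_matrix()
L=[[(0,42,10),(104,42,10),(104,-42,10),(0,-42,10),(0,42,10)],[(-4,75,18),(0,75,18),(0,-75,18)]]
outs=[]; print(readout.get_state()['force'])
for c,(x0,y0,x1,y1) in (('scene',(400,180,500,260)),('wrist',(180,60,440,320))):
    info=cam(c); im=eyes.read_camera(c); k=400/(x1-x0); v=cv2.resize(im[y0:y1,x0:x1],None,fx=k,fy=k,interpolation=cv2.INTER_CUBIC)
    for l in L:
        q=((proj(c,O+np.array(l)/1e3@rb.T,info)-[x0,y0])*k).round().astype(np.int32); c=='wrist' and cv2.polylines(v,[q],False,(0,255,255),1)
    v=cv2.copyMakeBorder(v,0,450-v.shape[0],0,0,cv2.BORDER_CONSTANT); outs.append(v)
cv2.imwrite('pics/m5.png',cv2.convertScaleAbs(np.hstack(outs),alpha=1.3))
```

```text
[ 0.09189499  0.72179001 -1.47334616]
```

View pics/m5.png

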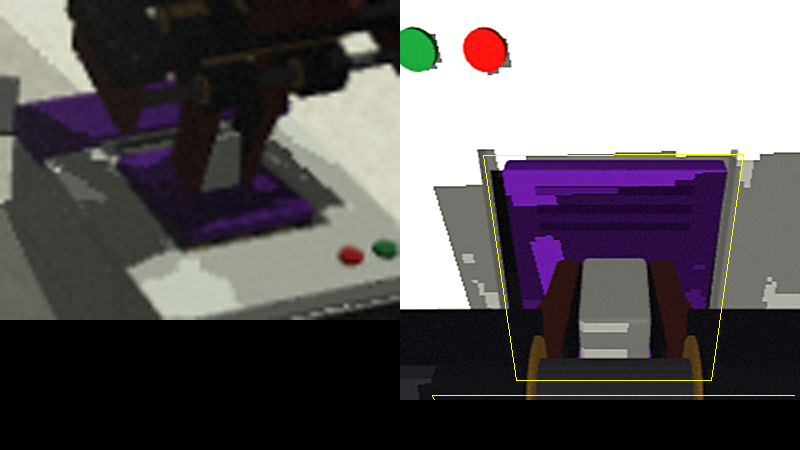

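The far edge is at the end wall (wrist crop 615,163 against the wall line 155), the lip no longer visible, so under the ledge. I slide a bit deeper and lift slightly against the ledge to be sure of the tilt.

Call:
{"fn": "step_arm", "kwargs": {"deltas": [[-0.3,0,0.05,0],[0,0,-0.3,0],[0,0,-0.3,0],[0,0,-0.3,0],[0,0,0,0]]}}

```text
time: 9.4
tcp_pos: [0.5677, 0.207, 0.1313]
tool_rot: [-3.141, -0.001, -0.026]
force: [1.1, -0.4, -0.6]
grip_width: 0.0223
```

Run:
```python
from h import *
s=readout.get_state(); print(s['force'],s['torque'])
outs=[]
for c,(x0,y0,x1,y1) in (('scene',(400,180,500,260)),('wrist',(180,60,440,320))):
    im=eyes.read_camera(c); k=400/(x1-x0); v=cv2.resize(im[y0:y1,x0:x1],None,fx=k,fy=k,interpolation=cv2.INTER_CUBIC)
    outs.append(cv2.copyMakeBorder(v,0,450-v.shape[0],0,0,cv2.BORDER_CONSTANT))
cv2.imwrite('pics/m6.png',cv2.convertScaleAbs(np.hstack(outs),alpha=1.3))
```

```text
[ 1.05842372 -0.39515778 -0.61314069] [0.01005877 0.02078543 0.0049183 ]
```

View pics/m6.png

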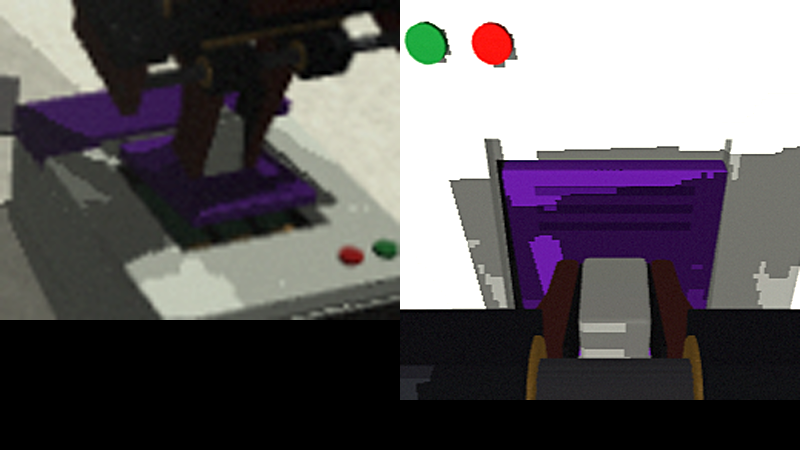

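Run:
```python
from h import *
from scipy.optimize import least_squares
O=np.array([.5207,.2074,.0735]); rb=R.from_euler('xyz',[0,-np.radians(15),-.025]).as_matrix()
iw,isc=cam('wrist'),cam('scene'); W=lambda p:(180+p[0]*.65,60+p[1]*.65); S=lambda p:(400+p[0]/4,180+p[1]/4)
print('wrist cam',iw[2],iw[3][:,2])
kn=np.array([(11,-11,38),(11,11,38)])/1e3
for z in (8,0):
  fw=np.array([(45,35,z),(45,-35,z)])/1e3; fs=np.array([(45,-35,0),(45,35,0)])/1e3
  ow=np.array([W(p) for p in [(502,162),(726,162)]])-[400*.65,0]; ok=np.array([W(p) for p in [(650,260),(582,260)]])-[400*.65,0]
  os_=np.array([S(p) for p in [(198,225),(315,196)]])
  def f(q):
    r=R.from_euler('xyz',[0,-q[3],-.026]).as_matrix(); g=lambda P:q[:3]+P@r.T
    return np.r_[(proj('w',g(fw),iw)-ow).ravel(),(proj('w',g(kn),iw)-ok).ravel(),(proj('s',g(fs),isc)-os_).ravel()]
  r=least_squares(f,[.57,.207,.105,.3],x_scale=.01); q=r.x; rr=R.from_euler('xyz',[0,-q[3],-.026]).as_matrix()
  B=lambda p:((q[:3]+rr@(np.array(p)/1e3)-O)@rb*1e3).round(1)
  print(z,'deg',np.degrees(q[3]).round(1),q[:3].round(4),'res',f(q).round(1),'lip',B((-67,0,2)),'knob',B((0,0,23)),'far',B((45,0,0)))
```

```text
wrist cam [0.6376155  0.20420587 0.27816364] [-0.25651477  0.00621521 -0.96652033]
8 deg 70.7 [0.6075 0.2046 0.0837] res [-1.1  0.5  2.4  0.5 -3.5  0.1  2.   0.1 -0.5  2.1  1.5  3.2] lip [ 47.1  -0.6 -66.9] knob [67.5 -0.6  0.3] far [111.9  -0.6  24.5]
0 deg -22.5 [0.5721 0.2056 0.1355] res [ 3.5 -0.4 -2.7 -0.5  6.9  0.5 -8.3  0.5 -3.   1.5 -1.3  2.7] lip [13.8 -0.4 89. ] knob [79.8 -0.5 64.8] far [101.4  -0.5  19.2]
```

Run:
```python
from h import *
from scipy.optimize import least_squares
O=np.array([.5207,.2074,.0735]); rb=R.from_euler('xyz',[0,-np.radians(15),-.025]).as_matrix()
iw,isc=cam('wrist'),cam('scene'); W=lambda p:(180+(p[0]-400)*.65,60+p[1]*.65); S=lambda p:(400+p[0]/4,180+p[1]/4)
Pw=np.array([(45,35,0),(45,-35,0),(45,35,8),(45,-35,8),(11,11,8),(11,-11,8)])/1e3
ow=np.array([W(p) for p in [(502,161),(726,161),(502,178),(727,178),(583,259),(649,259)]])
Ps=np.array([(45,-35,0),(45,35,0)])/1e3; os_=np.array([S(p) for p in [(198,225),(315,196)]])
def f(q):
    r=R.from_euler('xyz',[0,-q[3],-.026]).as_matrix(); g=lambda P:q[:3]+P@r.T
    return np.r_[(proj('w',g(Pw),iw)-ow).ravel(),(proj('s',g(Ps),isc)-os_).ravel()]
for a in (0,.3,.6):
  r=least_squares(f,[.57,.207,.105,a],bounds=([.5,.15,.05,-.3],[.65,.25,.15,.9]),x_scale=.01,loss='soft_l1'); q=r.x; rr=R.from_euler('xyz',[0,-q[3],-.026]).as_matrix()
  B=lambda p:((q[:3]+rr@(np.array(p)/1e3)-O)@rb*1e3).round(1)
  print('deg',np.degrees(q[3]).round(1),q[:3].round(4),r.cost.round(1),'res',f(q).round(1),'lip',B((-67,0,2)),'knob',B((0,0,23)),'far',B((45,0,0)))
```

```text
deg 24.1 [0.5731 0.2056 0.1059] 7.6 res [ 0.8  1.1 -0.   1.1 -2.2 -0.6  2.4 -0.6 -0.2 -0.2 -1.6 -0.3 -2.3 -0.3
 -0.5  0.9] lip [-7.5 -0.4  9.1] knob [55.4 -0.5 40.4] far [103.4  -0.5  24.8]
deg 24.1 [0.5731 0.2056 0.1059] 7.6 res [ 0.8  1.1 -0.   1.1 -2.2 -0.6  2.4 -0.6 -0.2 -0.2 -1.6 -0.3 -2.3 -0.3
 -0.5  0.9] lip [-7.5 -0.4  9.1] knob [55.4 -0.5 40.4] far [103.4  -0.5  24.8]
deg 24.1 [0.5731 0.2056 0.1059] 7.6 res [ 0.8  1.1 -0.   1.1 -2.2 -0.6  2.4 -0.6 -0.2 -0.2 -1.6 -0.3 -2.3 -0.3
 -0.5  0.9] lip [-7.5 -0.4  9.1] knob [55.4 -0.5 40.4] far [103.4  -0.5  24.8]
```

Fit: cover tilted 24° (9° to the face), lip 7.5 mm under the ledge at z 9 mm, y −0.4 mm: hooked. Now swinging it down.

Call:
{"fn": "step_arm", "kwargs": {"deltas": [[-0.3,-0.05,0.2,0],[-0.3,-0.05,0.2,0],[0,0,0.3,0],[0,0,0.2,0],[0,0,0.2,0],[0,0,0,0]]}}

```text
time: 10.1
tcp_pos: [0.5615, 0.2081, 0.1195]
tool_rot: [3.142, 0.0, -0.026]
force: [0.8, 1.2, 0.1]
grip_width: 0.022
```

Call:
{"fn": "step_arm", "kwargs": {"deltas": [[0,0,0.2,0],[0,0,0.2,0],[0,0,0,0]]}}

```text
time: 10.4
tcp_pos: [0.5615, 0.2081, 0.1155]
tool_rot: [-3.142, 0.0, -0.026]
force: [0.2, 0.4, -0.3]
grip_width: 0.0221
```

Call:
{"fn": "step_arm", "kwargs": {"deltas": [[0,0,0.2,0],[0,0,0,0]]}}

```text
time: 10.6
tcp_pos: [0.5614, 0.208, 0.1134]
tool_rot: [3.141, 0.0, -0.026]
force: [0.7, -0.7, 0.2]
grip_width: 0.0222
```

Call:
{"fn": "step_arm", "kwargs": {"deltas": [[0,0,0,0],[0,0,0,0],[0,0,0,0],[0,0,0,0],[0,0,0,0]], "gripper": 0.48}}

```text
time: 11.1
tcp_pos: [0.5615, 0.2081, 0.1137]
tool_rot: [-3.142, -0.0, -0.026]
force: [0.2, 0.3, 0.3]
grip_width: 0.0418
```

Call:
{"fn": "step_arm", "kwargs": {"deltas": [[0,0,-1,0],[0,0,-3,0],[0,0,-4,0],[0,0,-4,0],[-3,0,-3,0],[-4,0,-2,0],[-4,0,0,0],[-4,0,0,0],[0,0,0,0]]}}

```text
time: 12.0
tcp_pos: [0.4084, 0.2123, 0.2861]
tool_rot: [-3.14, -0.003, -0.024]
force: [1.0, -0.1, 0.3]
grip_width: 0.0422
```

Run:
```python
from h import *
print(readout.get_state()['time'])
outs=[]
for c,(x0,y0,x1,y1) in (('scene',(400,180,520,285)),('wrist',(120,0,520,350))):
    im=eyes.read_camera(c); v=cv2.resize(im[y0:y1,x0:x1],(400,350),interpolation=cv2.INTER_CUBIC); outs.append(v)
cv2.imwrite('pics/m7.png',cv2.convertScaleAbs(np.hstack(outs),alpha=1.3))
```

```text
12.0
```

View pics/m7.png

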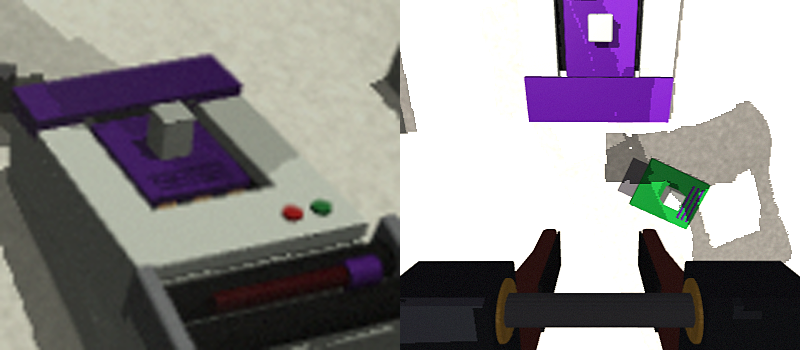

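Run:
```python
from h import *
O=np.array([.5207,.2074,.0735]); rb=R.from_euler('xyz',[0,-np.radians(15),-.025]).as_matrix()
def atb(c,px,z):
    e,v=ray(c,px); e=(e-O)@rb; v=v@rb; return ((e+v*((z-e[2])/v[:,2])[:,None])*1e3).round(1).tolist()
S=lambda p:(400+p[0]*.3,180+p[1]*.3)
print('scene knob top corners (37,?)',atb('scene',[S(p) for p in [(148,112),(188,105),(192,118),(152,125)]],.038))
print('scene plate far top corners z8',atb('scene',[S((148,200)),S((255,178))],.008))
W=lambda p:(120+(p[0]-400),p[1])
print('wrist knob top',atb('wrist',[W((600,27))],.038),'ledge edge z18',atb('wrist',[W((526,77)),W((674,77))],.018))
im=eyes.read_camera('top'); c=im[90:180,165:265]; cv2.imwrite('pics/t7.png',cv2.convertScaleAbs(cv2.resize(c,(660,594),interpolation=cv2.INTER_CUBIC),alpha=1.4))
```

```text
scene knob top corners (37,?) [[43.3, -13.4, 38.0], [43.6, 14.5, 38.0], [58.5, 9.6, 38.0], [58.1, -17.9, 38.0]]
scene plate far top corners z8 [[93.2, -35.2, 8.0], [92.5, 38.9, 8.0]]
wrist knob top [[47.3, 0.2, 38.0]] ledge edge z18 [[3.0, 74.1, 18.0], [2.9, -73.8, 18.0]]
```

View pics/t7.png

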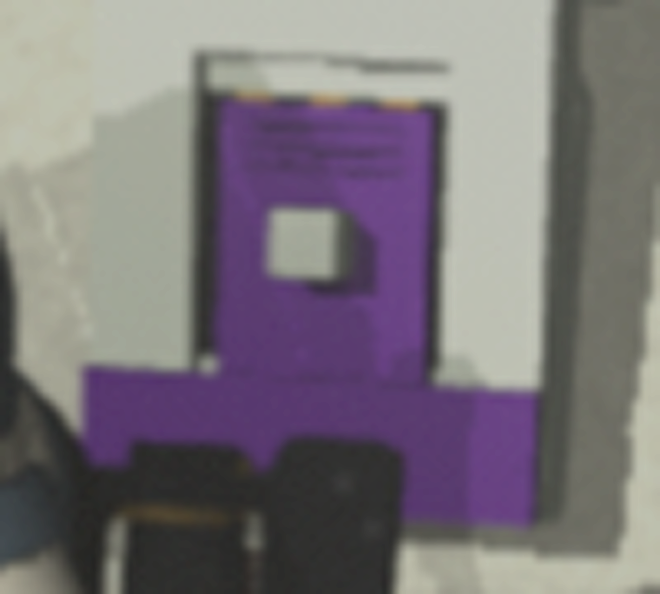

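Knob at bay x≈48, y≈0, and the far edge at x≈93 both fit z of a flat plate. In the top view the cover sits evenly between the walls, under the ledge, clear of the end wall. Handing in.

```bash
python3 -c "
from cell import job; print(job.job_done())"
```

```text
the job is handed in; nothing more can be done
None
```

The small violet cover is in the bay with its lip under the ledge, released, and the job was handed in at about 12 s of robot time; no verdict came back.

**How it was done:** I gripped the cover by its knob and carried it over the bay. The arm commands cannot tilt the tool. So I let the cover's far edge land on the mixer face above the end wall, which pivoted the cover in a light grip. Then I slid the lip under the ledge, swung the cover down and let go.

**Checks:**
- **Hooked while tilted:** a pose fitted from the wrist and scene cameras put the cover about 9° to the face. The lip was 7.5 mm under the ledge, 9 mm above the floor and about 0.4 mm off centre.
- **Home:** after release the knob was at bay x of about 48 to 50 mm and within about 2 mm of mid-width. The far edge was at x of about 93 mm. These positions fit a flat cover with the lip roughly 18 mm under the ledge.
- **Flatness:** I judged this from the pictures and those positions; I did not measure the final angle.
- **Disagreement:** in the last wrist view the ledge edge read about 3 mm off my bay fit. Allowing for that, the lip is still about 17 to 23 mm under the ledge, inside the limits.
- **Robot and peach cover:** the gripper ended well clear of the mixer, and every force reading was under 5 N. I never approached the peach cover, but I did not re-measure it.

I viewed 11 pictures, one over the budget of 10.

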